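# Check a sample tub under the inspection arch

## Robot

A 6-joint arm with a two-finger parallel gripper is mounted at the origin on the work surface. World frame = base frame: x ahead of the robot, y to its left, z up, the work surface at z = 0. Lengths are in m, angles in rad, forces in N, time in s.
With the tool pointing down it reaches from about 0.325 to 0.9 m from the base axis. Payload 6.1 kg.
Tool frame: the origin (TCP) lies midway between the tips of the shut fingers; the grasp point (between the pads) lies 19 mm behind it; z points along the fingers, y is the line along which they close (so a half turn about z gives the same grasp; the last joint's range is limited). The gripper opens to 87 mm and grips with 3 to 60 N. Pads are 19 mm wide; open, the fingers measure 117 mm over their backs; the gripper's body (75 mm by 190 mm) begins 51 mm behind the grasp point.
Start: joints at [-1.454, 0.22, 1.526, -0, 1.395, -0.126], TCP at [0.15, -0.607, 0.223] pointing down, gripper open.
Joint ranges: [-2.98, 2.98], [-0.91, 2.08], [0.09, 2.57], [-1.24, 4.39], [0.2, 2.65], [-2.68, 2.68]. Speed limits (rad/s): [2.57, 2.57, 3.01, 3.14, 3.14, 3.14].

## Interface

Orientations are given as a unit quaternion [w, x, y, z].
In Python, from plant import arm, optics gives the robot as it stands. The module is installed in compiled form; this text tells all that it offers.
- The arm moves only by the shell command python3 -m crank 'ROWS' [FORCE]. ROWS is JSON, a list that holds one entry, the list of rows, each a list of 7 numbers: the shift along the tool's x, y, z as a fraction of full scale, then the turn, a rotation vector about the tool's x, y, z as a fraction of full scale, then the opening, from -1 (shut) to 1 (fully open). A call has 1 to 8 rows; each row shifts and turns the commanded pose from where the row before left it, along the tool's axes as they then stand; what a row does not reach is not made up. Full scale, the value 1, is 2 cm for a shift and 10 degrees for a turn. A row lasts 1/8 s, in which the tool goes at most 62.5 mm and 10.7 degrees, less where a joint would pass 70% of its speed; a pose out of reach is approached as far as the arm can. A call with a number of a shift or a turn outside -1 to 1 is refused whole. A call with a gripper value outside its range is refused whole. The fingers move at their own pace and stop on an object; FORCE is the grip in N (left out, the last holds). Time passes only in rows, so rows that do not move let the fingers close. It gives the time, the measured TCP pose, the force, the opening and the grip force at its end, in the units of the state.
- arm.state(): the state, without advancing time (a new reading comes with each control period).
- optics.get_image(name): name is "scene" or "side" or "wrist"; returns (picture, depth): 384x512x3 uint8, red, green, blue; 384x512 float32, m along the optical axis (not along the pixel's ray), 0 where there is no reading.
- optics.camera_model(name): a dict with "camera_matrix" (3x3 intrinsics, pixels), "extrinsics" (4x4, takes a point from camera to world coordinates); the wrist camera has in their place "hand_eye" (4x4, takes a point from camera to tool coordinates, whose origin is the TCP and whose axes are the flange's). Camera axes: x right, y down, z forward; pixel columns grow to the right and rows downward; lengths in m; the calibration is good to about 2 mm. A picture is of the moment at which its call begins: read the wrist's pose just before it. camera_model takes no time and is no camera call.
- arm.finish_job(): hands the job in; it is judged then, once.
The state is a dict: "time_s": time; "joint_pos": joint angles; "dq": joint speeds; "joint_torque": joint torques, N m; "ee_pos": TCP position; "eef_rot": TCP orientation; "contact_force": force on the tool from outside, world axes, zero at the start; "moment": the same for the moment, N m; "width": opening from 0.0 (shut) to 1.0 (fully open); "grip_force": force on a finger pad.
Only numpy, scipy, OpenCV 4.12 (cv2) and the standard library are available. Lean on these libraries where they do the work, as an engineer would, in place of code of your own. Each camera call takes 0.05 s, during which the arm holds its last target. There are 200 camera calls.

## Task

Stand the flat closed tub in the tray of the sample sled, then slide the sled along the guide lane, under the inspection arch, until it is fully home against the end stop, with the tub still standing in the tray. Then press the start button on top of the arch all the way down and let go; do not press it before the sled is home. Keep the flat tub upright all the while, and leave the tall tub, the open tub and the knife where they are.

Things in the scene. Friction and masses are not known exactly. Their poses are not given: they have to be found in the camera images.
- flat_tub: the tub to check: a closed clear plastic tub packed with fish, round, 64 mm diameter, 38 mm high with a flat lid, about 0.11 kg; the lowest of the three small tubs. Origin at the centre of its underside, z up. It starts upright on the table.
- tall_tub: a closed clear tub of the same 64 mm diameter but 72 mm high (too tall for the arch); not to be moved. Origin at the centre of its underside.
- open_tub: an empty open clear tub, 66 mm rim diameter, 50 mm high, no lid; not to be moved. Origin at the centre of its underside.
- knife: a knife lying flat, 200 mm long, green handle 18 mm wide; not to be moved. Origin on the table near the middle of its length, x towards the blade.
- sled: white food-grade plastic sample sled, loose, about 0.45 kg, meant to be slid by its grip. Origin: centre of the tray's underside, on the table; x forward (the way it enters the lane), z up. Tray 98 mm along x, 92 mm along y; floor 4 mm thick; lip 4 mm thick, top 14 mm above the table, so 90 x 84 mm inside. A flat bar (22 mm wide, 6 mm thick) runs back from the tray to x = -175 mm.
- sled_grip (a point): centre of the sled's upright black grip, at x = -150 mm, y = 0, z = 31 mm in the sled's frame: 44 mm long along the sled's x, 12 mm thick along its y, from the bar up to 56 mm above the table. Same axes as the sled.
- arch: white inspection arch, fixed: a head on two legs over a guide lane. Origin: on the table, middle of the lane, below the middle of the head; x = the way the sled is slid in, z up. Head 70 mm along x, 180 mm along y, underside 62 mm, top 124 mm up. Dark steel guide rails 16 mm high, inner faces at y = +-50 mm, x = -60 to 56 mm, flaring to 140 mm apart at x = -104 mm. The lane's floor is the table.
- stop (a point): middle of the end stop's face, at x = 52 mm in the arch's frame, on the table: a bar 18 mm high across the lane's far end. When home, the tray's front edge (49 mm ahead of the sled's origin) touches it, so the sled's origin lies 3 mm beyond the arch's origin.
- start_top (a point): centre of the top of the start button (28 mm diameter, bare metal in a black housing) on top of the arch's head, at y = -30 mm in the arch's frame; pressed straight down.
- start (a joint): the start button's travel in m: 0 released, 0.006 fully down; springs back, about 5 N when fully down.
Not all that is in view belongs to the job. What is shaped like the flat_tub but turquoise or yellow is not meant.

How it is judged:
By the outcome, as a careful person would: the job done as asked, in the order asked, and still so for the second after the job is handed in, with the robot touching nothing.
It also fails if it takes over 64 s, if anything falls off the work surface, if the arm or the gripper's body presses on something with over 40 N, if the wrist force passes 120 N, or if a joint passes its speed limit or range.

## Working session

There is one attempt and no reset: what is moved stays moved. The work goes in short steps, Python scripts to look and compute and a shell command to move; the robot and the scene stay as the last step left them, time stands still between calls to the robot, and variables do not carry over. Pictures are saved under pics/ and viewed, at most 12 in all, crops included, and the job is handed in when it is done.

```bash
mkdir -p pics
python3 - <<'E'
from plant import arm, optics
import cv2,numpy as np
for n in ("scene","side"):
    p,d=optics.get_image(n); cv2.imwrite(f"pics/{n}0.png",p[:,:,::-1]); np.savez(f"{n}0.npz",p=p,d=d)
    m=optics.camera_model(n); print(n,np.round(m["camera_matrix"],1).tolist(),np.round(m["extrinsics"],3).tolist())
print(optics.camera_model("wrist")); print(arm.state())
E
```

```text
scene [[475.9, 0.0, 260.1], [0.0, 475.9, 190.0], [0.0, 0.0, 1.0]] [[-0.354, 0.653, -0.67, 1.677], [0.935, 0.254, -0.246, 0.387], [0.009, -0.713, -0.701, 1.292], [0.0, 0.0, 0.0, 1.0]]
side [[422.1, 0.0, 258.9], [0.0, 422.1, 196.0], [0.0, 0.0, 1.0]] [[-0.956, -0.201, 0.213, 0.311], [-0.292, 0.596, -0.748, 0.9], [0.023, -0.778, -0.628, 0.882], [0.0, 0.0, 0.0, 1.0]]
{'camera_matrix': array([[287.31276188,   0.        , 253.85848955],
       [  0.        , 287.31276188, 193.02517902],
       [  0.        ,   0.        ,   1.        ]]), 'hand_eye': array([[ 7.66973681e-04, -9.67588062e-01, -2.52532678e-01,
         6.89078763e-02],
       [ 9.99999588e-01,  6.19323691e-04,  6.64164164e-04,
        -1.02459645e-03],
       [-4.86237847e-04, -2.52533083e-01,  9.67588138e-01,
        -1.61779970e-01],
       [ 0.00000000e+00,  0.00000000e+00,  0.00000000e+00,
         1.00000000e+00]])}
{'time_s': 0.1, 'joint_pos': array([-1.45408540e+00,  2.21121184e-01,  1.52751258e+00, -1.43445765e-05,
        1.39469759e+00, -1.26080986e-01]), 'dq': array([-0.00172899, -0.00187909, -0.00221003,  0.00055393, -0.00018203,
       -0.00227228]), 'joint_torque': array([ 9.85339211e-04, -4.95943201e+01, -3.88519049e+01,  7.01633608e-02,
        5.14985493e-02, -5.25285918e-05]), 'ee_pos': array([ 0.15019539, -0.60610381,  0.2215544 ]), 'eef_rot': array([-8.69375462e-04,  9.92640027e-01,  1.21099216e-01, -2.98726906e-06]), 'contact_force': array([ 0.31354263, -0.02030623, -0.17749031]), 'moment': array([-0.06915378,  0.03836671, -0.07205912]), 'grip_force': 0.0, 'width': 1.0015355711882696}
```

View pics/scene0.png

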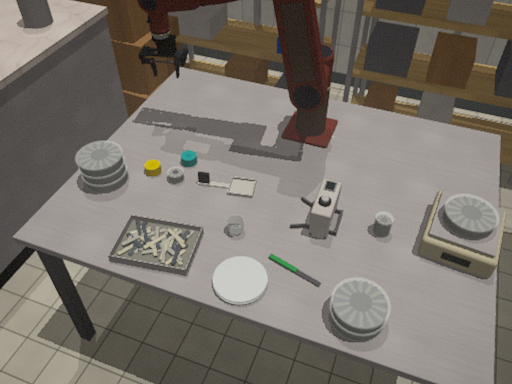

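View pics/side0.png

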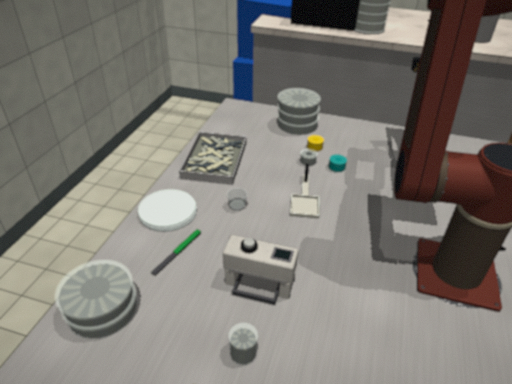

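The scene view shows the flat tub (175,175), the sled grip (204,178), the tray (242,187) and the arch (325,208). The open tub is at (235,226), the tall tub at (383,224), and the turquoise and yellow decoys at (188,158) and (152,167). The side view shows the tub at (308,157), the tray at (305,206) and the arch at (260,260).

```bash
cat > h.py <<'E'
import numpy as np,cv2
from plant import arm,optics
from scipy.spatial.transform import Rotation as R
def pose():
    s=arm.state(); q=s["eef_rot"]; T=np.eye(4); T[:3,:3]=R.from_quat([q[1],q[2],q[3],q[0]]).as_matrix(); T[:3,3]=s["ee_pos"]; return T
def cam(n,T=None):
    m=optics.camera_model(n); return m["camera_matrix"],(m["extrinsics"] if n!="wrist" else T@m["hand_eye"])
def ray(uv,K,E,z):
    uv=np.atleast_2d(uv).astype(float); d=np.c_[(uv-K[:2,2])/[K[0,0],K[1,1]],np.ones(len(uv))]@E[:3,:3].T
    o=E[:3,3]; return o+d*((z-o[2])/d[:,2])[:,None]
def cloud(d,K,E):
    v,u=np.mgrid[:d.shape[0],:d.shape[1]]; c=np.stack([(u-K[0,2])/K[0,0]*d,(v-K[1,2])/K[1,1]*d,d],-1)
    return c@E[:3,:3].T+E[:3,3]
def rel(T,target):  # shift in tool axes, in units of 2 cm
    return T[:3,:3].T@(np.array(target)-T[:3,3])/0.02
E
python3 - <<'E'
from h import *
for n,(a,b,c,e) in {"scene":(140,140,400,250),"side":(200,130,370,310)}.items():
    z=np.load(f"{n}0.npz"); p,d=z["p"],z["d"]; K,E=cam(n); P=cloud(d,K,E)
    f=3
    cv2.imwrite(f"pics/{n}c.png",cv2.resize(p[b:e,a:c,::-1],None,fx=f,fy=f,interpolation=cv2.INTER_CUBIC))
    for uv in {"scene":[(175,172),(204,178),(242,187),(325,208),(235,226),(383,224),(325,195),(280,170),(300,262)],"side":[(308,157),(305,206),(260,260),(306,172),(245,345)]}[n]: print(n,uv,np.round(P[uv[1],uv[0]],3))
E
```

```text
scene (175, 172) [ 0.504 -0.4    0.036]
scene (204, 178) [ 0.486 -0.284  0.028]
scene (242, 187) [ 0.46  -0.136  0.007]
scene (325, 208) [0.562 0.211 0.124]
scene (235, 226) [ 0.654 -0.083  0.007]
scene (383, 224) [0.509 0.409 0.067]
scene (325, 195) [0.521 0.198 0.143]
scene (280, 170) [ 0.305 -0.033 -0.   ]
scene (300, 262) [ 0.714  0.179 -0.004]
side (308, 157) [ 0.495 -0.382  0.034]
side (305, 206) [ 0.453 -0.148  0.001]
side (260, 260) [0.495 0.229 0.122]
side (306, 172) [ 0.479 -0.264  0.051]
side (245, 345) [0.467 0.427 0.073]
```

View pics/scenec.png

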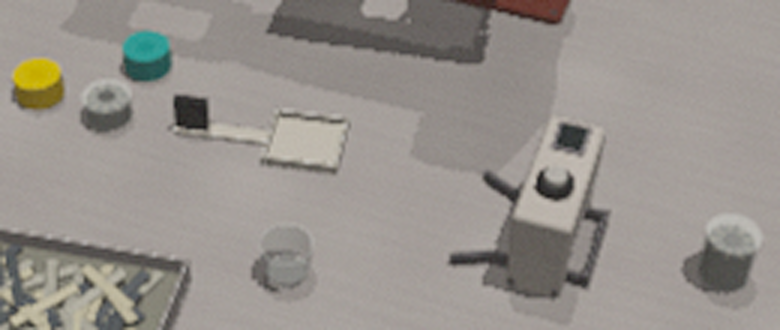

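View pics/sidec.png

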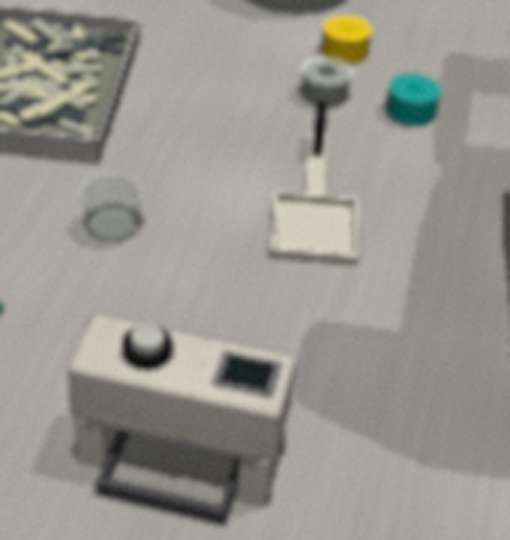

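The crops show the tray outline, with scene-crop corners at about (280,110), (348,118), (338,170) and (262,163). The arch top corners are about (553,118), (607,127), (576,217) and (512,207), with the button at (555,180). Next I'll measure by mask and depth from both views.

Run:
```python
from h import *
def rect(xy):
    (c,s,a)=cv2.minAreaRect(xy.astype(np.float32)*1000); print("   rect",np.round(c,1),np.round(s,1),round(a,1), "n",len(xy),"med",np.round(np.median(xy,0),4))
for n in ("scene","side"):
    z=np.load(f"{n}0.npz"); p,d=z["p"],z["d"]; K,E=cam(n); P=cloud(d,K,E); x,y,h=P[...,0],P[...,1],P[...,2]
    hsv=cv2.cvtColor(p,cv2.COLOR_RGB2HSV)
    def comp(m):
        l,lab,st,ce=cv2.connectedComponentsWithStats(m.astype(np.uint8)); i=1+np.argmax(st[1:,4]); return lab==i
    A=comp((h>.116)&(h<.15)&(x>.4)&(x<.72)&(y>.1)&(y<.32)); 
    uv=np.argwhere(A)[:,::-1]; print(n,"archtop"); rect(ray(uv,K,E,.124)[:,:2])
    b=A&(h>.131); print("  button ray z.137?",np.round(np.median(P[b],0),4),np.percentile(h[b],[50,90,98]).round(4))
    W=comp((p.min(2)>165)&(p[...,0].astype(int)-p[...,2]>8)&(x>.38)&(x<.54)&(y>-.24)&(y<-.07)&(h<.03)); 
    uv=np.argwhere(W)[:,::-1]; print(n,"white sled"); q=ray(uv,K,E,.009)[:,:2]; rect(q); rect(q[q[:,1]>-.195])
    G=comp((p.max(2)<60)&(x>.4)&(x<.56)&(y>-.34)&(y<-.2)); uv=np.argwhere(G)[:,::-1]; print(n,"grip",np.round(np.median(P[G],0),4)); t=G&(h>.048); print("   top",np.round(P[t].mean(0),4)); rect(P[t][:,:2]) if t.sum()>3 else 0
    for nm,x0,y0,z0 in (("flat",.495,-.395,.038),("tall",.49,.415,.072),("open",.64,-.09,.05),("turq",.42,-.39,.038),("yel",.5,-.46,.038)):
        m=(h>z0-.006)&(h<z0+.008)&(np.hypot(x-x0,y-y0)<.06)
        if nm=="turq": m=(hsv[...,1]>120)&(hsv[...,0]>80)&(hsv[...,0]<100)&(h>.03)&(h<.06)
        if nm=="yel": m=(hsv[...,1]>120)&(hsv[...,0]>20)&(hsv[...,0]<35)&(h>.03)&(h<.06)&(y<-.3)
        if m.sum()>5:
            m=comp(m); c,r=cv2.minEnclosingCircle(ray(np.argwhere(m)[:,::-1],K,E,z0)[:,:2].astype(np.float32)); print(n,nm,np.round(c,4),round(r,4))
```

```text
scene archtop
   rect [511.1 202.8] [188.5  70. ] 1.3 n 749 med [0.5135 0.2026]
  button ray z.137? [0.5398 0.2041 0.1389] [0.1389 0.1468 0.1493]
scene white sled
   rect [ 459.9 -137.1] [69.9 85.6] 10.3 n 278 med [ 0.4602 -0.1373]
   rect [ 459.9 -137.1] [69.9 85.6] 10.3 n 278 med [ 0.4602 -0.1373]
scene grip [ 0.489  -0.2857  0.0332]
   top [ 0.4894 -0.2838  0.0538]
   rect [ 490.4 -284.7] [10.  39.7] 14.2 n 22 med [ 0.4894 -0.282 ]
scene flat [ 0.5019 -0.3968] 0.036
scene tall [0.483  0.4056] 0.0355
scene open [ 0.6641 -0.0752] 0.0338
scene turq [ 0.4001 -0.3968] 0.0333
scene yel [ 0.5002 -0.5009] 0.0349
side archtop
   rect [502.5 203.8] [177.5  76.1] 2.3 n 1528 med [0.501  0.2054]
  button ray z.137? [0.5319 0.2063 0.1367] [0.1367 0.1449 0.1458]
side white sled
   rect [ 478.4 -148.8] [101.6 163.6] 66.8 n 523 med [ 0.4698 -0.1458]
   rect [ 471.1 -140.5] [ 94.7 139.4] 81.6 n 488 med [ 0.4663 -0.1432]
side grip [ 0.4808 -0.2714  0.0524]
   top [ 0.4821 -0.287   0.0533]
   rect [ 481.5 -288.3] [ 6.8 48.5] 11.2 n 20 med [ 0.4817 -0.2854]
side flat [ 0.4985 -0.3972] 0.0342
side tall [0.4787 0.4081] 0.0336
side open [ 0.6625 -0.0755] 0.0343
side turq [ 0.3889 -0.3898] 0.0365
side yel [ 0.4959 -0.5   ] 0.0369
```

```bash
python3 -m crank '[[[0,0,0,0,0,-1,1],[0,0,0,0,0,-1,1],[0,0,0,0,0,-1,1],[0,0,0,0,0,-1,1],[0,0,0,0,0,-1,1],[0,0,0,0,0,-1,1],[0,0,0,0,0,-1,1],[0,0,0,0,0,-1,1]]]'
python3 -m crank '[[[0.5,0.9,0,0,0,-0.6,1],[0.6,1,0,0,0,0,1],[0.6,1,0,0,0,0,1],[0.6,1,0,0,0,0,1],[0.6,1,0,0,0,0,1],[0.6,1,0,0,0,0,1],[0.6,1,0,0,0,0,1],[0.6,1,0,0,0,0,1]]]'
python3 -m crank '[[[0.6,1,0,0,0,0,1],[0.6,1,0,0,0,0,1],[0.6,1,0,0,0,0,1],[0.6,1,0,0,0,0,1],[0.6,1,0,0,0,0,1],[0.6,1,0,0,0,0,1],[0.6,1,0,0,0,0,1],[0.6,1,0,0,0,0,1]]]'
python3 -m crank '[[[0.6,1,0,0,0,0,1],[0.6,1,0,0,0,0,1],[0.3,0.8,0,0,0,0,1],[0,0,0,0,0,0,1]]]'
python3 - <<'E'
from h import *
T=pose(); p,d=optics.get_image("wrist"); cv2.imwrite("pics/w1.png",p[:,:,::-1]); np.savez("w1.npz",p=p,d=d,T=T); print(T.round(4),arm.state()["joint_pos"])
E
```

```text
time_s: 1.1
ee_pos: [0.1502, -0.6063, 0.2219]
eef_rot: [-0.0, 0.68, 0.733, 0.0]
contact_force: [0.4, -0.3, -0.4]
width: 1.0
grip_force: 0.0
time_s: 2.1
ee_pos: [0.2922, -0.4875, 0.2226]
eef_rot: [0.0, 0.643, 0.766, -0.0]
contact_force: [0.4, 0.2, 0.0]
width: 0.998
grip_force: 0.0
time_s: 3.1
ee_pos: [0.433, -0.3652, 0.2227]
eef_rot: [0.0, 0.643, 0.766, -0.0]
contact_force: [0.6, -0.3, 0.2]
width: 1.0
grip_force: 0.0
time_s: 3.6
ee_pos: [0.483, -0.3265, 0.2225]
eef_rot: [0.0, 0.643, 0.766, -0.0]
contact_force: [0.0, -0.1, 0.3]
width: 1.002
grip_force: 0.0
[[-1.739e-01  9.848e-01 -0.000e+00  4.830e-01]
 [ 9.848e-01  1.739e-01 -1.000e-04 -3.265e-01]
 [-1.000e-04 -0.000e+00 -1.000e+00  2.225e-01]
 [ 0.000e+00  0.000e+00  0.000e+00  1.000e+00]] [-7.30889866e-01  1.20404448e-01  1.63984527e+00 -4.37757812e-04
  1.38151934e+00 -9.04896087e-01]
```

View pics/w1.png

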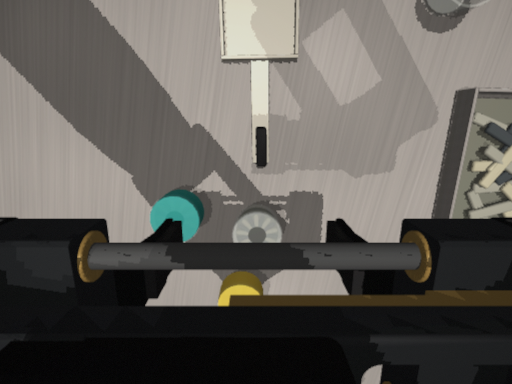

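The wrist view shows the tub at (257,232), partly behind the gripper. The grip is at (261,146), the bar runs up the image, and the tray spans columns 221–298 down to row 60. The sled's axis is almost the tool's x.

Run:
```python
from h import *
z=np.load("w1.npz"); p,d,T=z["p"],z["d"],z["T"]; K,E=cam("wrist",T); g=p.mean(2)
P=cloud(d,K,E)
# grip top
m=np.zeros(g.shape,np.uint8); s=(slice(115,175),slice(240,285)); m[s]=((p[s].max(2)<45)&(P[s][...,2]>.045))
uv=np.argwhere(m)[:,::-1]; q=ray(uv,K,E,.056)[:,:2]; c,sz,a=cv2.minAreaRect((q*1000).astype(np.float32)); print("grip",np.round(c,1),np.round(sz,1),round(a,1),np.percentile(P[...,2][m>0],[10,50,90]).round(4))
# bar and tray white
w=((p.min(2)>150)&(p[...,0].astype(int)-p[...,2]>6)).astype(np.uint8); n,lab,st,ce=cv2.connectedComponentsWithStats(w); i=1+np.argmax(st[1:,4]); w=lab==i; print(st[i])
for nm,v0,v1,h in (("bar",66,122,.006),("tray",5,52,.009)):
    c=[]; 
    for v in range(v0,v1):
        u=np.flatnonzero(w[v]); r=ray([[u.min()-.5,v],[u.max()+.5,v]],K,E,h); c.append(np.r_[r.mean(0)[:2],np.linalg.norm(r[1]-r[0])])
    c=np.array(c); vx,vy,x0,y0=cv2.fitLine(c[:,:2].astype(np.float32),cv2.DIST_HUBER,0,.001,.001).ravel(); print(nm,"dir",np.degrees(np.arctan2(vy,vx))%180,"at",x0,y0,"width",np.median(c[:,2]))
r=ray([[260,59.5]],K,E,.014); print("tray back edge(x=-49)",r)
# tub: height mask
hm=(P[...,2]>.030)&(P[...,2]<.046)&(np.hypot(P[...,0]-.5,P[...,1]+.397)<.045)
uv=np.argwhere(hm)[:,::-1]; q=ray(uv,K,E,.038)[:,:2]; print("tub n",len(q),q.min(0),q.max(0),"u",uv.min(0),uv.max(0))
(c,rr)=cv2.minEnclosingCircle(q.astype(np.float32)); print(c,rr)
for nm in [(.5,-.397,.02)]: print(rel(T,nm))
```

```text
grip [ 483.9 -287.6] [10.1 41.7] 10.6 [0.0546 0.0556 0.0567]
[ 167    0  131  131 7315]
bar dir 104.98072 at 0.39166844 -0.24456584 width 0.05434352417399532
tray dir 61.43018 at 0.43871436 -0.15996082 width 0.13966694802588517
tray back edge(x=-49) [[ 0.46638351 -0.19041736  0.014     ]]
tub n 1342 [ 0.4675905  -0.41667643] [ 0.53228079 -0.36829409] u [232 211] [281 242]
(0.4996357262134552, -0.4009498953819275) 0.032751768827438354
[-3.62038561  0.22649682 10.12595755]
```

Tub at (0.500,-0.400), grip at (0.484,-0.2876) with yaw ≈100.3°. The sizes and heights all match the given values. Descending on the tub to a tip height of about 15 mm, so the fingers clear the tray lip later.

```bash
python3 -m crank '[[[-0.94,0.05,0.6,0,0,0,1],[-0.94,0.05,0.8,0,0,0,1],[-0.94,0.05,1,0,0,0,1],[-0.95,0.05,1,0,0,0,1],[0,0,1,0,0,0,1],[0,0,1,0,0,0,1],[0,0,1,0,0,0,1],[0,0,1,0,0,0,1]]]' 15
python3 -m crank '[[[0,0,1,0,0,0,1],[0,0,1,0,0,0,1],[0,0,0.7,0,0,0,1],[0,0,0.3,0,0,0,1],[0,0,0,0,0,0,1]]]'
```

```text
time_s: 4.65
ee_pos: [0.499, -0.4004, 0.0734]
eef_rot: [-0.0, 0.643, 0.766, 0.0]
contact_force: [-0.4, 0.4, -0.5]
width: 0.999
grip_force: 0.0
time_s: 5.28
ee_pos: [0.4989, -0.4008, 0.0142]
eef_rot: [-0.0, 0.643, 0.766, 0.0]
contact_force: [0.3, -0.6, 0.9]
width: 1.0
grip_force: 0.0
```

```bash
python3 -m crank '[[[0,0,0,0,0,0,-1],[0,0,0,0,0,0,-1],[0,0,0,0,0,0,-1],[0,0,0,0,0,0,-1],[0,0,0,0,0,0,-1],[0,0,0,0,0,0,-1]]]' 15
python3 -m crank '[[[0,0,-0.5,0,0,0,-1],[0,0,-1,0,0,0,-1],[0,0,-1,0,0,0,-1],[0,0,-0.8,0,0,0,-1],[0,0,-0.5,0,0,0,-1],[0,0,0,0,0,0,-1]]]'
```

```text
time_s: 6.02
ee_pos: [0.4993, -0.4011, 0.0151]
eef_rot: [0.0, 0.643, 0.766, 0.0]
contact_force: [-0.3, 0.1, 4.9]
width: 0.732
grip_force: 15.0
time_s: 6.78
ee_pos: [0.4995, -0.4014, 0.0918]
eef_rot: [0.001, 0.643, 0.766, -0.0]
contact_force: [0.6, -0.3, -0.9]
width: 0.73
grip_force: 15.0
```

```bash
python3 -m crank '[[[0.5,0,0,0,0,0,-1],[0.9,0.02,0,0,0,0,-1],[1,0.02,0,0,0,0,-1],[1,0.02,0,0,0,0,-1],[1,0.02,0,0,0,0,-1],[1,0.02,0,0,0,0,-1],[1,0.02,0,0,0,0,-1],[1,0.02,0,0,0,0,-1]]]'
python3 -m crank '[[[1,0.02,0,0,0,0,-1],[1,0.02,0,0,0,0,-1],[1,0.02,0,0,0,0,-1],[1,0,0,0,0,0,-1],[1,0,0,0,0,0,-1],[0.6,0,0,0,0,0,-1],[0.24,0,0,0,0,0,-1],[0,0,0,0,0,0,-1]]]'
python3 - <<'E'
from h import *
T=pose(); p,d=optics.get_image("scene"); cv2.imwrite("pics/s2.png",cv2.resize(p[120:270,150:370,::-1],None,fx=3,fy=3,interpolation=cv2.INTER_CUBIC)); print(T[:3,3], rel(T,(.457,-.140,.02)))
T=pose(); p,d=optics.get_image("wrist"); cv2.imwrite("pics/w2.png",p[:,:,::-1]); np.savez("w2.npz",p=p,d=d,T=T)
E
```

```text
time_s: 7.78
ee_pos: [0.4761, -0.2533, 0.0906]
eef_rot: [0.0, 0.643, 0.766, 0.0]
contact_force: [0.1, -0.5, -1.0]
width: 0.729
grip_force: 15.0
time_s: 8.78
ee_pos: [0.4575, -0.1394, 0.0907]
eef_rot: [0.0, 0.643, 0.766, -0.0]
contact_force: [-0.8, -0.4, -1.2]
width: 0.732
grip_force: 15.0
[ 0.45749889 -0.13936376  0.09066409] [-0.0256721  -0.03078304  3.53320849]
```

View pics/w2.png

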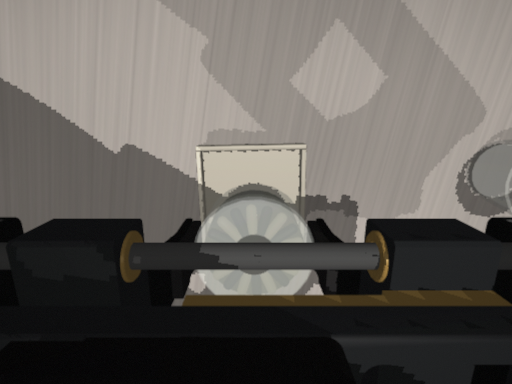

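The wrist view shows the tray's front lip at row 146, columns 197–306, with the tub above the tray. Checking the tray centre from those corners.

Run:
```python
from h import *
z=np.load("w2.npz"); T=z["T"]; K,E=cam("wrist",T)
r=ray([[196.5,145],[306.5,144.5]],K,E,.014); f=r.mean(0); v=r[1]-r[0]; print(np.linalg.norm(v)); s=np.array([-v[1],v[0],0])/np.linalg.norm(v); c=f-.049*s; print("centre",c,"yaw",np.degrees(np.arctan2(s[1],s[0]))); print(rel(T,[*c[:2],.0205]))
```

```text
0.0903880535626658
centre [ 0.45611574 -0.14051054  0.014     ] yaw 100.20989220337012
[-0.0275976  -0.07986202  3.50877019]
```

```bash
python3 -m crank '[[[0,-0.06,0.8,0,0,0,-1],[0,0,1,0,0,0,-1],[0,0,0.8,0,0,0,-1],[0,0,0.5,0,0,0,-1],[0,0,0.35,0,0,0,-1],[0,0,0.1,0,0,0,-1],[0,0,0,0,0,0,-1]]]'
python3 -c "
from plant import arm; s=arm.state(); print(s['ee_pos'],s['contact_force'])"
```

```text
time_s: 9.75
ee_pos: [0.4565, -0.1397, 0.0198]
eef_rot: [0.0, 0.643, 0.766, 0.0]
contact_force: [0.3, -0.5, -1.0]
width: 0.731
grip_force: 15.0
[ 0.45648694 -0.13971338  0.01981813] [ 0.33368637 -0.5029689  -1.0184105 ]
```

```bash
python3 -m crank '[[[0,0,0.05,0,0,0,-1],[0,0,0,0,0,0,-1]]]'
python3 -m crank '[[[0,0,0,0,0,0,1],[0,0,0,0,0,0,1],[0,0,0,0,0,0,1],[0,0,0,0,0,0,1],[0,0,-0.3,0,0,0,1],[0,0,-0.8,0,0,0,1],[0,0,-1,0,0,0,1],[0,0,-1,0,0,0,1]]]'
python3 -m crank '[[[0,0,-1,0,0,0,1],[-0.5,0,-0.5,0,0,0,1],[-1,0,0,0,0,0,1],[-1,0,0,0,0,0,1],[-1,0,0,0,0,0,1],[-1,0,0,0,0,0,1],[-1,0,0,0,0,0,1],[-1,0,0,0,0,0,1]]]'
python3 - <<'E'
from h import *
T=pose(); p,d=optics.get_image("wrist"); cv2.imwrite("pics/w3.png",p[:,:,::-1]); np.savez("w3.npz",p=p,d=d,T=T); K,E=cam("wrist",T);P=cloud(d,K,E)
print(T[:3,3].round(4)); s=(P[...,2]>.048)&(P[...,2]<.062)&(p.max(2)<60)&(np.hypot(P[...,0]-.484,P[...,1]+.288)<.05)
uv=np.argwhere(s)[:,::-1]
if len(uv)>5: print(len(uv),[np.round(i,1) for i in cv2.minAreaRect((ray(uv,K,E,.056)[:,:2]*1000).astype(np.float32))])
print(rel(T,(.4838,-.2878,.02)))
E
```

```text
time_s: 10.0
ee_pos: [0.4567, -0.1398, 0.0191]
eef_rot: [0.001, 0.643, 0.766, 0.0]
contact_force: [-0.1, 0.3, 0.0]
width: 0.735
grip_force: 15.0
time_s: 11.0
ee_pos: [0.4565, -0.1398, 0.0824]
eef_rot: [0.001, 0.643, 0.766, 0.0]
contact_force: [-0.1, -0.1, 0.3]
width: 1.002
grip_force: 0.0
time_s: 12.0
ee_pos: [0.4787, -0.269, 0.1103]
eef_rot: [-0.0, 0.643, 0.765, 0.0]
contact_force: [-0.1, 0.1, 0.4]
width: 1.001
grip_force: 0.0
[ 0.4787 -0.269   0.1103]
529 [array([ 483.3, -280.1]), array([11.4, 32.3]), np.float64(9.9)]
[-0.96968016  0.09224911  4.51596287]
```

View pics/w3.png

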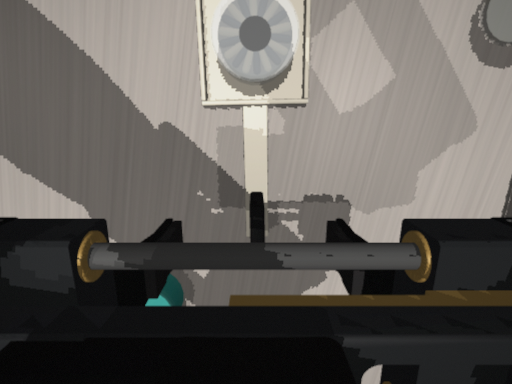

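The tub (255,33) stands in the tray and the grip is at (257,200). Lowering onto the grip.

```bash
python3 -m crank '[[[-0.5,0.05,0.3,0,0,0,1],[-0.45,0.05,0.8,0,0,0,1],[0,0,1,0,0,0,1],[0,0,1,0,0,0,1],[0,0,0.8,0,0,0,1],[0,0,0.5,0,0,0,1],[0,0,0.1,0,0,0,1],[0,0,0,0,0,0,1]]]' 30
python3 -m crank '[[[0,0,0,0,0,0,-1],[0,0,0,0,0,0,-1],[0,0,0,0,0,0,-1],[0,0,0,0,0,0,-1],[0,0,0,0,0,0,-1],[0,0,0,0,0,0,-1],[0,0,0,0,0,0,-1],[0,0,0,0,0,0,-1]]]' 30
```

```text
time_s: 13.05
ee_pos: [0.4841, -0.2862, 0.0209]
eef_rot: [0.0, 0.643, 0.766, 0.0]
contact_force: [0.5, 0.4, 0.5]
width: 0.997
grip_force: 0.0
time_s: 14.05
ee_pos: [0.4838, -0.286, 0.0205]
eef_rot: [-0.0, 0.643, 0.766, 0.0]
contact_force: [-0.1, 0.4, -0.4]
width: 0.172
grip_force: 0.0
```

```bash
python3 -m crank '[[[0,0,0,0,0,0,-1],[0,0,0,0,0,0,-1],[0,0,0,0,0,0,-1]]]' 30
python3 -m crank '[[[0.3,0.1,0,0,0,0,-1],[0.5,0.2,0,0,0,0,-1],[0.7,0.3,0,0,0,0,-1],[0.8,0.35,0,0,0,0,-1],[0.8,0.35,0,0,0,0,-1],[0.7,0.3,0,0,0,0,-1],[0.6,0.2,0,0,0,0,-1],[0.3,0.1,0,0,0,0,-1]]]'
python3 -m crank '[[[0,0,0,0,0,0,-1]]]'
python3 - <<'E'
from h import *
T=pose(); p,d=optics.get_image("wrist"); cv2.imwrite("pics/w4.png",p[:,:,::-1]); np.savez("w4.npz",p=p,d=d,T=T); print(T[:3,3].round(4))
E
```

```text
time_s: 14.42
ee_pos: [0.4836, -0.286, 0.0205]
eef_rot: [-0.0, 0.643, 0.766, -0.0]
contact_force: [-1.2, -0.6, 0.5]
width: 0.139
grip_force: 30.0
time_s: 15.42
ee_pos: [0.5052, -0.186, 0.0206]
eef_rot: [0.0, 0.643, 0.766, 0.0]
contact_force: [-0.5, -2.4, -2.3]
width: 0.137
grip_force: 29.9
time_s: 15.55
ee_pos: [0.505, -0.1855, 0.0205]
eef_rot: [-0.001, 0.643, 0.766, 0.001]
contact_force: [0.1, 4.3, 0.8]
width: 0.138
grip_force: 29.9
[ 0.505  -0.1855  0.0205]
```

View pics/w4.png

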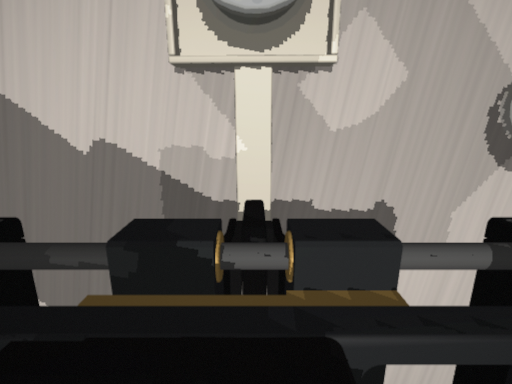

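The bar and tray sit rigidly in line with the tool and the tub is still in the tray, but the arch is out of view. I'll let go briefly, hover, and measure the lane precisely.

```bash
python3 -m crank '[[[0,0,0,0,0,0,-0.2],[0,0,0,0,0,0,-0.2],[0,0,0,0,0,0,-0.2],[0,0,-0.5,0,0,0,-0.2],[0,0,-1,0,0,0,-0.2],[0,0,-1,0,0,0,-0.2],[0.5,0.1,-1,0,0,0,-0.2],[1,0.18,-1,0,0,0,-0.2]]]'
python3 -m crank '[[[1,0.18,-1,0,0,0,-0.2],[1,0.18,-1,0,0,0,-0.2],[1,0.18,-1,0,0,0,-0.2],[1,0.18,-1,0,0,0,-0.2],[1,0.18,-1,0,0,0,-0.2],[1,0.18,-1,0,0,0,-0.2],[1,0.18,-1,0,0,0,-0.2],[1,0.18,0,0,0,0,-0.2]]]'
python3 -m crank '[[[1,0.18,0,0,0,0,-0.2],[1,0.18,0,0,0,0,-0.2],[1,0.18,0,0,0,0,-0.2],[0.8,0.1,0,0,0,0,-0.2],[0,0,0,0,0,0,-0.2]]]'
python3 - <<'E'
from h import *
T=pose(); p,d=optics.get_image("wrist"); cv2.imwrite("pics/w5.png",p[:,:,::-1]); np.savez("w5.npz",p=p,d=d,T=T); print(T[:3,3].round(4))
E
```

```text
time_s: 16.6
ee_pos: [0.5057, -0.1568, 0.1121]
eef_rot: [0.001, 0.644, 0.765, 0.0]
contact_force: [-0.4, 0.2, 0.2]
width: 0.399
grip_force: 0.0
time_s: 17.6
ee_pos: [0.5074, 0.0066, 0.2536]
eef_rot: [0.002, 0.643, 0.765, 0.001]
contact_force: [-0.6, -1.0, 0.2]
width: 0.402
grip_force: 0.0
time_s: 18.23
ee_pos: [0.5057, 0.084, 0.2509]
eef_rot: [0.0, 0.643, 0.766, 0.0]
contact_force: [0.3, 0.1, -0.5]
width: 0.393
grip_force: 0.0
[0.5057 0.084  0.2509]
```

View pics/w5.png

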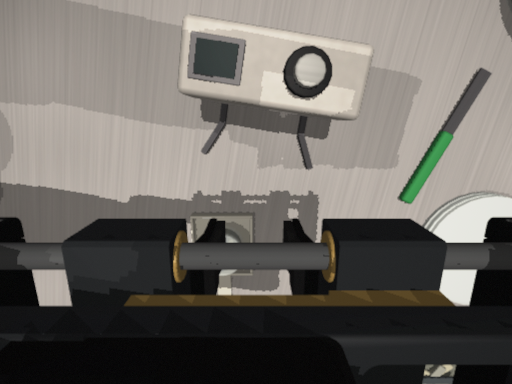

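The wrist view shows the arch top with corners at about (187,17), (371,42), (356,118) and (180,93), and the button at (311,69). The flare rails run from (223,122) to (207,152) and from (302,133) to (308,166).

Run:
```python
from h import *
z=np.load("w5.npz"); p,d,T=z["p"],z["d"],z["T"]; K,E=cam("wrist",T); P=cloud(d,K,E); h=P[...,2]
m=(h>.119)&(h<.15)&(P[...,1]>.1)&(np.mgrid[:384,:512][0]<125); print("z",np.percentile(h[m],[5,50,95]).round(4))
q=P[m][:,:2]; 
c,s,a=cv2.minAreaRect((q*1000).astype(np.float32)); print("top",np.round(c,1),np.round(s,1),round(a,2))
# line fits to front/back long edges using columns
X=[];Y=[]
for u in range(200,345):
    v=np.flatnonzero(m[:,u]); r=ray([[u,v.max()+.5],[u,v.min()-.5]],K,E,.124); X.append(r[0,:2]);Y.append(r[1,:2])
for L in (X,Y):
    vx,vy,x0,y0=cv2.fitLine(np.array(L,np.float32),cv2.DIST_HUBER,0,.001,.001).ravel(); print("edge yaw",np.degrees(np.arctan2(vy,vx))%180,"y at x=.5",y0+(0.5-x0)*vy/vx)
# rails
R_=(p.max(2)<75)&(h<.03)&(h>.008); R_[:105]=0; R_[180:]=0
n,lab,st,ce=cv2.connectedComponentsWithStats(R_.astype(np.uint8))
for i in range(1,n):
    if st[i,4]>40:
        q=ray(np.argwhere(lab==i)[:,::-1],K,E,.016)[:,:2]; print("rail",st[i],"n-tip y-min",q[q[:,1].argmin()],"x",q[:,0].min(),q[:,0].max(),"y",q[:,1].max())
b=(h>.132)&m; print("button",np.percentile(h[b],[50,90,98]).round(4))
g=cv2.cvtColor(p,cv2.COLOR_RGB2HSV); k=(p.max(2)<60)&m; k[:,:265]=0; k[:,345:]=0
(cx,cy),r=cv2.minEnclosingCircle(np.argwhere(k)[:,::-1].astype(np.float32)); print("housing px",cx,cy,r,ray([[cx,cy]],K,E,.13)); print("btn",ray([[311,69]],K,E,.140), P[69,311])
```

```text
z [0.1218 0.124  0.1445]
top [504.4 199.6] [178.9  69.6] 1.56
edge yaw 1.6143433 y at x=.5 0.16494979
edge yaw 1.5324831 y at x=.5 0.23277828
rail [212 105  15  39 136] n-tip y-min [0.44332696 0.1101232 ] x 0.44332695506109815 0.45644685331062956 y 0.16254181976965001
rail [297 116  11  53 194] n-tip y-min [0.57725897 0.09880653] x 0.5542534371580918 0.578322618011171 y 0.16633935094727695
button [0.1366 0.1461 0.1469]
housing px 307.0 71.5 25.985671997070312 [[0.53446353 0.20172435 0.13      ]]
btn [[0.53603444 0.20261314 0.14      ]] [0.53516812 0.20159943 0.14555234]
```

Arch origin (0.5044,0.1995), yaw 91.6°. The rails, the button and the 179×70 mm top all agree. Back to the grip by the reverse path.

```bash
python3 -m crank '[[[-0.8,-0.1,0,0,0,0,-0.2],[-1,-0.18,0,0,0,0,-0.2],[-1,-0.18,0,0,0,0,-0.2],[-1,-0.18,0,0,0,0,-0.2],[-1,-0.18,0,0,0,0,-0.2],[-1,-0.18,1,0,0,0,-0.2],[-1,-0.18,1,0,0,0,-0.2],[-1,-0.18,1,0,0,0,-0.2]]]'
python3 -m crank '[[[-1,-0.18,1,0,0,0,-0.2],[-1,-0.18,1,0,0,0,-0.2],[-1,-0.18,1,0,0,0,-0.2],[-1,-0.18,1,0,0,0,-0.2],[-1,-0.18,0.5,0,0,0,-0.2],[-0.5,-0.1,0.3,0,0,0,-0.2],[0,0,1,0,0,0,-0.2],[0,0,1,0,0,0,-0.2]]]'
python3 -m crank '[[[0,0,1,0,0,0,-0.2],[0,0,0.5,0,0,0,-0.2],[0,0,0.2,0,0,0,-0.2],[0,0,0,0,0,0,-1],[0,0,0,0,0,0,-1],[0,0,0,0,0,0,-1],[0,0,0,0,0,0,-1],[0,0,0,0,0,0,-1]]]' 30
```

```text
time_s: 19.27
ee_pos: [0.5054, -0.0776, 0.19]
eef_rot: [0.0, 0.644, 0.765, -0.0]
contact_force: [-0.7, -0.4, -0.2]
width: 0.397
grip_force: 0.0
time_s: 20.27
ee_pos: [0.5056, -0.1879, 0.0549]
eef_rot: [0.001, 0.644, 0.765, 0.0]
contact_force: [-0.1, 0.0, -0.3]
width: 0.4
grip_force: 0.0
time_s: 21.28
ee_pos: [0.5055, -0.1871, 0.0212]
eef_rot: [0.0, 0.643, 0.766, 0.0]
contact_force: [-0.9, -0.1, 4.8]
width: 0.139
grip_force: 30.0
```

```bash
python3 -m crank '[[[0,0.05,0,0,0,0.2,-1],[0,0.05,0,0,0,0.3,-1],[0.2,0.1,0,0,0,0.3,-1],[0.5,0.1,0,0,0,0.05,-1],[0.8,0.1,0,0,0,0,-1],[0.9,0.05,0,0,0,0,-1],[0.7,0.02,0,0,0,0,-1],[0.4,0,0,0,0,0,-1]]]'
python3 -m crank '[[[0,0,0,0,0,0,-1]]]'
python3 - <<'E'
from h import *
T=pose(); p,d=optics.get_image("scene"); cv2.imwrite("pics/s6.png",cv2.resize(p[120:270,150:370,::-1],None,fx=3,fy=3,interpolation=cv2.INTER_CUBIC)); print(T[:3,3].round(4),"yaw",np.degrees(np.arctan2(T[1,0],T[0,0])),"lane x here",.5044-.0272*(T[1,3]-.1995), rel(T,(.5084,.0526,.0205)))
s=arm.state(); print(s["contact_force"],s["width"])
E
```

```text
time_s: 22.28
ee_pos: [0.5131, -0.1164, 0.0212]
eef_rot: [0.001, 0.698, 0.716, -0.0]
contact_force: [0.2, -5.5, 3.5]
width: 0.135
grip_force: 30.0
time_s: 22.4
ee_pos: [0.513, -0.1157, 0.0212]
eef_rot: [0.0, 0.698, 0.716, 0.0]
contact_force: [-0.1, -0.7, 7.1]
width: 0.136
grip_force: 30.0
[ 0.513  -0.1157  0.0212] yaw 91.43401813563325 lane x here 0.5129722936966316 [ 8.41602098 -0.01980131  0.03309321]
[1.49924798 0.47522824 6.07060606] 0.13131593245112697
```

View pics/s6.png

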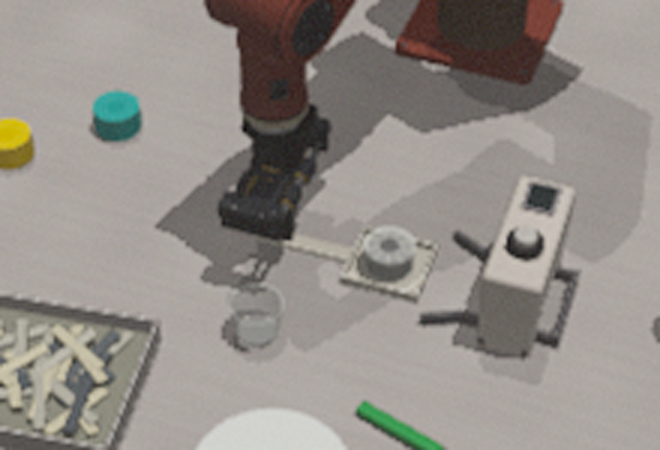

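The scene view shows the tub standing in the tray (390,255 in the crop), lined up just before the flare. Checking the bar's yaw numerically before entering.

Run:
```python
from h import *
def bar(p,T):
    K,E=cam("wrist",T); c=[]
    q=p.astype(int); w=(q.min(2)>120)&(q[...,0]-q[...,2]>12)
    for v in range(80,185,3):
        u=np.flatnonzero(w[v,215:295])+215
        if len(u)>10:
            r=ray([[u.min()-.5,v],[u.max()+.5,v]],K,E,.006); c.append([*r.mean(0)[:2],np.linalg.norm(r[1]-r[0])])
    c=np.array(c); l=cv2.fitLine(c[:,:2].astype(np.float32),cv2.DIST_HUBER,0,.001,.001).ravel(); a=np.degrees(np.arctan2(l[1],l[0]))%180
    print(len(c),"width",np.percentile(c[:,2],[10,50,90]).round(4),"yaw",a,"tool",np.degrees(np.arctan2(T[1,0],T[0,0])),"pt",l[2:])
z=np.load("w4.npz"); bar(z["p"],z["T"])
T=pose(); p,d=optics.get_image("wrist"); np.savez("w6.npz",p=p,d=d,T=T); bar(p,T)
```

```text
35 width [0.0464 0.0481 0.0498] yaw 99.998695 tool 99.92242360874349 pt [ 0.49653947 -0.13517927]
35 width [0.0466 0.0482 0.05  ] yaw 91.49841 tool 91.42123050631717 pt [ 0.5118323  -0.05412731]
```

Run:
```python
from h import *
for f in ("w4.npz","w6.npz"):
    z=np.load(f); p,T=z["p"],z["T"]; K,E=cam("wrist",T); g=cv2.GaussianBlur(p,(3,3),0).astype(float).mean(2); c=[]
    for v in range(80,190,2):
        dg=np.diff(g[v]); a=226+np.argmax(dg[226:250]); b=260+np.argmin(dg[260:284])
        r=ray([[a+.5,v],[b+.5,v]],K,E,.006); c.append([*r.mean(0)[:2],np.linalg.norm(r[1]-r[0])])
    c=np.array(c); k=abs(c[:,2]-.022)<.0025; c=c[k]; l=cv2.fitLine(c[:,:2].astype(np.float32),cv2.DIST_HUBER,0,.001,.001).ravel(); print(len(c),"width",np.median(c[:,2]).round(4),"yaw",np.degrees(np.arctan2(l[1],l[0]))%180,"tool",np.degrees(np.arctan2(T[1,0],T[0,0])),"pt",l[2:],"lane x",.5044-.0272*(l[3]-.1995))
```

```text
55 width 0.0207 yaw 100.43545 tool 99.92242360874349 pt [ 0.49354264 -0.12265846] lane x 0.51316273
55 width 0.0207 yaw 91.88643 tool 91.42123050631717 pt [ 0.51111126 -0.05579395] lane x 0.511344
```

Sled yaw 91.9°, within 0.3 mm of the lane line. Sliding in.

```bash
python3 -m crank '[[[0.3,0,0,0,0,0,-1],[0.5,0,0,0,0,0,-1],[0.7,0,0,0,0,0,-1],[0.7,0,0,0,0,0,-1],[0.7,0,0,0,0,0,-1],[0.7,0,0,0,0,0,-1],[0.5,0,0,0,0,0,-1],[0.3,0,0,0,0,0,-1]]]'
python3 -m crank '[[[0.4,0,0,0,0,0,-1],[0.5,0,0,0,0,0,-1],[0.6,0,0,0,0,0,-1],[0.6,0,0,0,0,0,-1],[0.5,0,0,0,0,0,-1],[0.4,0,0,0,0,0,-1],[0.3,0,0,0,0,0,-1],[0.2,0,0,0,0,0,-1]]]'
```

```text
time_s: 23.5
ee_pos: [0.5108, -0.0286, 0.0212]
eef_rot: [0.001, 0.698, 0.716, -0.0]
contact_force: [0.5, -7.5, 5.3]
width: 0.136
grip_force: 30.0
time_s: 24.5
ee_pos: [0.509, 0.041, 0.0212]
eef_rot: [0.001, 0.698, 0.716, -0.0]
contact_force: [-0.5, -7.5, 5.2]
width: 0.135
grip_force: 30.0
```

```bash
python3 -m crank '[[[0.15,0,0,0,0,0,-1],[0.15,0,0,0,0,0,-1],[0.1,0,0,0,0,0,-1]]]'
python3 -m crank '[[[0.08,0,0,0,0,0,-1],[0.06,0,0,0,0,0,-1]]]'
```

```text
time_s: 24.88
ee_pos: [0.5088, 0.0488, 0.0212]
eef_rot: [0.001, 0.698, 0.716, -0.0]
contact_force: [0.1, -6.9, 6.5]
width: 0.139
grip_force: 30.0
time_s: 25.12
ee_pos: [0.5087, 0.0516, 0.0212]
eef_rot: [0.001, 0.698, 0.716, -0.0]
contact_force: [0.8, -7.2, 6.8]
width: 0.133
grip_force: 30.0
```

```bash
python3 -m crank '[[[0.06,0,0,0,0,0,-1],[0.05,0,0,0,0,0,-1]]]'
```

```text
time_s: 25.38
ee_pos: [0.5087, 0.0537, 0.0212]
eef_rot: [0.001, 0.698, 0.716, -0.0]
contact_force: [-0.6, -7.0, 7.5]
width: 0.134
grip_force: 30.0
```

```bash
python3 -m crank '[[[0.05,0,0,0,0,0,-1],[0,0,0,0,0,0,-1]]]'
```

```text
time_s: 25.62
ee_pos: [0.5087, 0.0539, 0.0212]
eef_rot: [0.001, 0.698, 0.716, -0.001]
contact_force: [-0.1, -10.3, 5.9]
width: 0.137
grip_force: 30.0
```

```bash
python3 -m crank '[[[0.05,0,0,0,0,0,-1],[0.05,0,0,0,0,0,-1],[0,0,0,0,0,0,-1]]]'
```

```text
time_s: 26.0
ee_pos: [0.5087, 0.054, 0.0212]
eef_rot: [0.002, 0.698, 0.716, -0.002]
contact_force: [-0.1, -20.1, 6.5]
width: 0.136
grip_force: 30.0
```

The sled doesn't advance and the push force rises to 20 N, so it is home. Releasing, rising and moving over the button with fingers shut.

```bash
python3 -m crank '[[[0,0,0,0,0,0,-0.2],[0,0,0,0,0,0,-0.2],[0,0,0,0,0,0,-0.2],[0,0,-0.5,0,0,0,-0.2],[0,0,-1,0,0,0,-0.2],[0,0,-1,0,0,0,-0.2],[0,0,-1,0,0,0,-1],[0,0,-1,0,0,0,-1]]]'
python3 -m crank '[[[0,0,-1,0,0,0,-1],[0,0,-1,0,0,0,-1],[0,0,-1,0,0,0,-1],[0.5,0.2,-1,0,0,0,-1],[0.9,0.2,-0.5,0,0,0,-1],[1,0.2,0,0,0,0,-1],[1,0.2,0,0,0,0,-1],[1,0.2,0,0,0,0,-1]]]'
python3 -m crank '[[[1,0.2,0,0,0,0,-1],[0.8,0.2,0,0,0,0,-1],[0.6,0.1,0,0,0,0,-1],[0,0,0,0,0,0,-1],[0,0,0,0,0,0,-1]]]'
python3 - <<'E'
from h import *
T=pose(); print(T[:3,3],rel(T,(.535,.201,.146)))
I=[]
for n,(a,b) in {"scene":(220,150),"side":(190,200)}.items():
    p,d=optics.get_image(n); np.savez(n+"7.npz",p=p,d=d); I.append(cv2.resize(p[b:b+120,a:a+130,::-1],None,fx=3,fy=3,interpolation=cv2.INTER_CUBIC))
cv2.imwrite("pics/f7.png",np.hstack(I))
E
```

```text
time_s: 27.0
ee_pos: [0.5082, 0.058, 0.1119]
eef_rot: [0.0, 0.698, 0.716, 0.0]
contact_force: [0.7, 0.2, -0.4]
width: 0.256
grip_force: 0.0
time_s: 28.0
ee_pos: [0.5257, 0.1477, 0.2004]
eef_rot: [-0.0, 0.698, 0.716, -0.0]
contact_force: [-0.3, 1.0, 0.3]
width: -0.001
grip_force: 0.0
time_s: 28.62
ee_pos: [0.5346, 0.194, 0.2004]
eef_rot: [0.0, 0.698, 0.716, -0.0]
contact_force: [0.3, -0.4, -1.1]
width: 0.006
grip_force: 0.0
[0.53464172 0.1939985  0.20044284] [0.35060417 0.02731065 2.72199558]
```

View pics/f7.png

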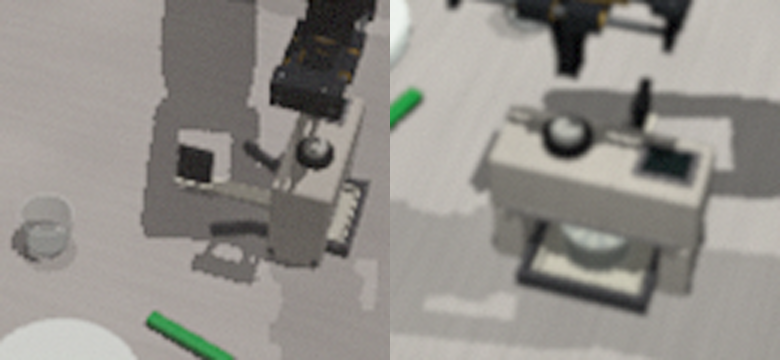

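Both views show the tub upright under the arch with the tray against the stop (side crop, about (590,275)), and the fingers above the button. Now pressing.

```bash
python3 -m crank '[[[0.35,0.03,0.4,0,0,0,-1],[0,0,0.8,0,0,0,-1],[0,0,0.8,0,0,0,-1],[0,0,0.4,0,0,0,-1],[0,0,0.2,0,0,0,-1],[0,0,0,0,0,0,-1]]]'
python3 -m crank '[[[0,0,0.1,0,0,0,-1],[0,0,0.1,0,0,0,-1],[0,0,0,0,0,0,-1]]]'
```

```text
time_s: 29.48
ee_pos: [0.5351, 0.2013, 0.1484]
eef_rot: [-0.0, 0.698, 0.716, -0.0]
contact_force: [-0.4, -0.2, -0.4]
width: 0.009
grip_force: 0.0
time_s: 29.85
ee_pos: [0.5357, 0.2015, 0.1451]
eef_rot: [0.0, 0.698, 0.716, 0.001]
contact_force: [0.9, 0.8, 1.9]
width: 0.005
grip_force: 1.0
```

```bash
python3 -m crank '[[[0,0,0.1,0,0,0,-1],[0,0,0.1,0,0,0,-1],[0,0,0,0,0,0,-1]]]'
```

```text
time_s: 30.22
ee_pos: [0.5356, 0.2015, 0.1409]
eef_rot: [0.0, 0.698, 0.716, 0.001]
contact_force: [1.4, -0.5, 3.9]
width: 0.006
grip_force: 2.2
```

```bash
python3 -m crank '[[[0,0,0.1,0,0,0,-1],[0,0,0.05,0,0,0,-1],[0,0,0.05,0,0,0,-1],[0,0,0,0,0,0,-1]]]'
```

```text
time_s: 30.72
ee_pos: [0.5358, 0.2015, 0.1401]
eef_rot: [0.001, 0.698, 0.716, 0.001]
contact_force: [-8.4, -3.3, 22.4]
width: 0.009
grip_force: 11.2
```

The button bottomed: 22 N at 6 mm of travel. Rising clear and checking.

```bash
python3 -m crank '[[[0,0,-0.3,0,0,0,-1],[0,0,-0.8,0,0,0,-1],[0,0,-1,0,0,0,-1],[0,0,-1,0,0,0,-1],[0,0,-1,0,0,0,-1],[0,0,-0.5,0,0,0,-1],[0,0,0,0,0,0,-1],[0,0,0,0,0,0,-1]]]'
python3 - <<'E'
from h import *
for n in ("scene","side"):
    p,d=optics.get_image(n); q=np.load(n+"7.npz"); K,E=cam(n); P=cloud(q["d"],K,E); b=q["d"]
    low=(P[...,2]<.14)&(P[...,2]>-.01)&(np.hypot(P[...,0]-.5,P[...,1]-.1)<.22); ch=(abs(p.astype(int)-q["p"]).max(2)>40)&low; print(n,"changed px",ch.sum(),"of",low.sum())
    P=cloud(d,K,E); m=(P[...,2]>.131)&(P[...,2]<.16)&(np.hypot(P[...,0]-.535,P[...,1]-.201)<.015); print("button top z",np.percentile(P[...,2][m],[50,90]) if m.any() else None)
I=[]
p1,_=optics.get_image("scene"); p2,_=optics.get_image("side")
cv2.imwrite("pics/f8.png",np.hstack([cv2.resize(p1[150:270,220:350,::-1],None,fx=3,fy=3),cv2.resize(p2[200:320,190:320,::-1],None,fx=3,fy=3)]))
E
```

```text
time_s: 31.72
ee_pos: [0.5347, 0.2013, 0.2277]
eef_rot: [-0.0, 0.698, 0.716, -0.001]
contact_force: [0.2, -0.4, -0.5]
width: 0.006
grip_force: 0.0
scene changed px 37 of 7894
button top z [0.14457288 0.14886133]
side changed px 19 of 14046
button top z [0.14262282 0.14526756]
```

View pics/f8.png

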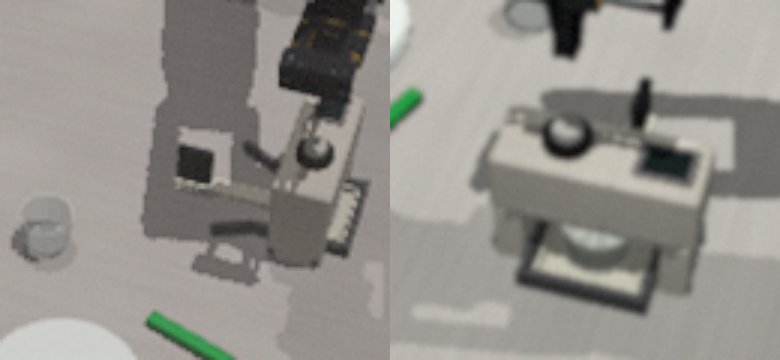

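The sled and tub haven't moved, the button has sprung back up, and the arm is clear of everything.

```bash
python3 -c "
from plant import arm; print(arm.finish_job())"
```

```text
the job is handed in; nothing more can be done
None
```

The flat tub stands in the sled's tray, the sled is home against the end stop, the start button was then pressed fully down and let go, and I handed the job in at about 32 s with the robot clear; the verdict was not shown.

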